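# Lock the microscope head and hold its eyepiece level for inspection

### The arm

A 6-joint arm with a two-finger parallel gripper is mounted at the origin on the work surface. World frame = base frame: x ahead of the robot, y to its left, z up, the work surface at z = 0. Lengths are in m, angles in rad, forces in N, time in s.
With the tool pointing down it reaches from about 0.4 to 0.825 m from the base axis. Payload 7 kg.
Tool frame: the origin (TCP) lies between the finger pads; the fingertips stand 8 mm ahead of it and the grasp point (between the pads) lies 11 mm behind it (arm.finger_overhang is the distance from the TCP to the fingertips, in m); z points along the fingers, y is the line along which they close (so a half turn about z gives the same grasp; the last joint's range is limited). The gripper opens to 88 mm and grips with 3 to 60 N. Pads are 19 mm wide; open, the fingers measure 130 mm over their backs; the gripper's body (78 mm by 193 mm) begins 47 mm behind the grasp point.
Start: joints at [1.559, 0.359, 0.012, 0, -1.224, -0.288], TCP at [0.199, 0.645, 0.235] pointing down, gripper open.
Joint ranges: [-3.07, 3.07], [-1.43, 2.12], [-1.02, 1.25], [-3.03, 1.67], [-3.05, -0], [-3.03, 3.03]. Speed limits (rad/s): [2.39, 2.39, 3.01, 3.14, 3.14, 3.14].

### API

Orientations are given as [roll, pitch, yaw] about the fixed x, y, z axes, in that order (R = Rz(yaw) Ry(pitch) Rx(roll)).
In Python, from station import arm gives the robot as it stands.
- The arm moves only by the tool move_arm, never from a script. Its argument "rows" is text: rows parted by semicolons, each of 7 numbers parted by spaces: the turn, a rotation vector about the tool's x, y, z in degrees, then the shift along the tool's x, y, z in m, then the finger opening in m, from 0 to 0.0876. A call has 1 to 8 rows; each row shifts and turns the commanded pose from where the row before left it, along the tool's axes as they then stand; what a row does not reach is not made up. A row lasts 1/8 s, in which the tool goes at most 62.5 mm and 10.7 degrees, less where a joint would pass 70% of its speed; a pose out of reach is approached as far as the arm can. A call is refused whole if a number of a shift passes 0.0625 or a number of a turn 10.7, either way. A call with a gripper value outside its range is refused whole. The fingers move at their own pace and stop on an object; "squeeze" is the grip in N (left out, the last holds). Time passes only in rows, so rows that do not move let the fingers close. It gives the time, the measured TCP pose, the force, the opening and the grip force at its end, in the units of the state.
- arm.get_state(): the state, without advancing time (a new reading comes with each control period).
- arm.grab_frame(name): name is "side" or "top" or "wrist"; returns (picture, depth): 420x560x3 uint8, blue, green, red; 420x560 float32, m along the optical axis (not along the pixel's ray), 0 where there is no reading.
- arm.camera_model(name): a dict with "mtx" (3x3 intrinsics, pixels), "camera_from_world" (4x4, takes a point from world to camera coordinates); the wrist camera has in their place "mount" (4x4, takes a point from camera to tool coordinates, whose origin is the TCP and whose axes are the flange's). Camera axes: x right, y down, z forward; pixel columns grow to the right and rows downward; lengths in m; the calibration is good to about 2 mm. A picture is of the moment at which its call begins: read the wrist's pose just before it. camera_model takes no time and is no camera call.
- arm.job_done(): hands the job in; it is judged then, once.
The state is a dict: "t": time; "q": joint angles; "qd": joint speeds; "joint_efforts": joint torques, N m; "eef_pos": TCP position; "ee_rot": TCP orientation; "force": force on the tool from outside, world axes, zero at the start; "moment": the same for the moment, N m; "width": finger opening in m; "gripper_force": force on a finger pad.
Only numpy, scipy, OpenCV 4.12 (cv2) and the standard library are available. Lean on these libraries where they do the work, as an engineer would, in place of code of your own. Each camera call takes 0.05 s, during which the arm holds its last target. There are 200 camera calls.

### The job

Swing the steel arm of the microscope's lock collar all the way round until it comes up to its stop pillar, so the head is clamped. Then draw the eyepiece out of the slanted tube, turn it from its slant until it lies level, and hold it steady in the gripper with its middle at least 25 cm above the bench, clear of everything. The program finishes while still holding it there: do not put it down or drop it, leave the collar locked, and leave the other things on the bench where they are.

Things in the scene. Friction and masses are not known exactly. Their poses are not given: they have to be found in the camera images.
- stand: White microscope head on a low stand fixed to the bench. Sizes in mm. Origin: on the bench under the column's centre; z up; the eyepiece tube slants to its -x side. Base plate 200 (x) x 180 (y) x 14; column diameter 80 to height 56, then the collar; head 74 x 68 from height 78 to 163, all within 50 of the column axis save a black knob at the back (+x, to 60, height 115) and the tube.
- stop_pillar (a point): Top of the steel stop pillar on the base plate, at height 68: diameter 10, 75 from the column axis. When locked, the collar's arm lies right beside it.
- collar (a joint): Angle (rad) of the lock collar about the vertical column axis through the stand's origin, growing counter-clockwise seen from above. At q the arm points q + 1.047 from the stand's +x axis towards its +y. Travel 0 to 1.2; at 1.2 it is at its stop, arm beside the pillar: locked. It turns against friction, about 1.5 N at the post, and stays where it is left.
- collar_post (a point): On the axis of the upright steel finger post at the end of the collar's arm, 10 mm below its top, 106 above the bench. Post: diameter 14 mm, 105 from the column axis. The arm under it is 16 wide, its top at height 71. The post turns with the collar.
- eyepiece: Eyepiece in the slanted tube: black sleeve, diameter 38, 50 long (mm); origin on its axis at mid length, 185 above the bench at the start; z along the axis to the eyecup, at first about 45 to 50 deg from vertical, up and out to the stand's -x. Eyecup diameter 42, z 25 to 37. Barrel diameter 28, z -25 to -55, loose in the tube, 1.5 play, held by weight only. 80 to 170 g, balanced near the origin.
- tube_mouth (a point): Centre of the slanted tube's mouth, fixed to the stand. Tube: 45 deg from vertical, up towards the stand's -x; outside diameter 41 mm, bore 31. The sleeve of the seated eyepiece rests on it, the eyepiece's origin 25 beyond it along the axis, its barrel 30 deep inside.
- spare_eyepiece: A second eyepiece of the same make, standing on the bench eyecup down to the right of the microscope (origin: centre of its underside; diameter 42, 92 tall). A bystander.
- lens_brush: Lens brush 150 long lying on the bench to the left of the microscope. A bystander.
- tin: Round metal tin, diameter 92, 38 tall (origin: underside centre). A bystander.
- wood_case: Wooden case 120 x 180 x 69 (origin: underside centre). A bystander.
- phone: Phone 75 x 150 x 9 lying flat. A bystander.
- lens_cleaner: Small white bottle, diameter 40, 95 tall. A bystander.
- loupe: Folded steel loupe about 60 x 26 x 16. A bystander.
There are look-alikes about, which are no part of the job. What is shaped like the eyepiece but red, turquoise or yellow is not meant.

How it is judged:
On the way, in this order (a step that is already met when the one before it is completed fails the run):
1. the collar is at its locked stop while the eyepiece still sits in its tube (value of joint collar above 1.12 rad and distance between eyepiece and tube_mouth below 0.035 m), for 0.2 s.
2. the eyepiece is drawn out of the tube in the gripper (contact force between eyepiece and the fingers above 1 N and distance between eyepiece and tube_mouth above 0.065 m), for 0.1 s.
At the end, for the whole second after the job is handed in: The collar is locked (within 0.08 rad of its stop at 1.2); the eyepiece is gripped by the fingers, touching no part of the stand, its origin more than 0.24 m above the bench, its axis within 0.2 rad of level, at rest (below 0.03 m/s) (value of joint collar above 1.12 rad and contact force between eyepiece and the fingers above 1 N and height (world z) of eyepiece above 0.24 m and angle between eyepiece's own z axis and vertical between 1.37 and 1.77 rad and contact force between eyepiece and stand below 0.05 N and linear speed of eyepiece below 0.03 m/s); the arm keeps its last pose, push and grip.
It fails at once if the eyepiece falls to the bench (height (world z) of eyepiece below 0.1 m).
It fails at once if a bystander is moved by more than 30 mm (distance of any of spare_eyepiece, lens_brush, tin, wood_case, phone, lens_cleaner, loupe from where it was at the start of the episode above 0.03 m).
It also fails if it takes over 54 s, if anything falls off the work surface, if the arm or the gripper's body presses on something with over 40 N, if the wrist force passes 120 N, or if a joint passes its speed limit or range.

## Working session

There is one attempt and no reset: what is moved stays moved. The work goes in short steps, Python scripts to look and compute and a tool call to move; the robot and the scene stay as the last step left them, time stands still between calls to the robot, and variables do not carry over. Pictures are saved under pics/ and viewed, at most 10 in all, crops included, and the job is handed in when it is done.

Besides the shell and the picture viewer there is one more tool, called after "Request:" as a command line: name --argument value ..., lists and objects as JSON in quotes. move_arm: Moves the arm, as the interface text tells. Its arguments: {"type":"object","properties":{"rows":{"type":"string"},"squeeze":{"type":"number"}},"required":["rows"]}

```bash
mkdir -p pics; ls; cat > h.py <<'E'
import numpy as np,cv2
from station import arm
from scipy.spatial.transform import Rotation as R
def snap(n,f):
    s=arm.get_state(); p,d=arm.grab_frame(n); cv2.imwrite('pics/'+f+'.png',p); np.savez('pics/'+f,p=p,d=d,pos=s['eef_pos'],rot=s['ee_rot']); return p,d,s
def c2w(n,s=None):
    m=arm.camera_model(n)
    if n!='wrist': return m['mtx'],np.linalg.inv(m['camera_from_world'])
    T=np.eye(4);T[:3,:3]=R.from_euler('xyz',s['ee_rot']).as_matrix() if np.size(s['ee_rot'])==3 else s['ee_rot'];T[:3,3]=s['eef_pos']
    return m['mtx'],T@m['mount']
def cloud(n,d,s=None):
    K,T=c2w(n,s); v,u=np.mgrid[:d.shape[0],:d.shape[1]]
    P=np.stack([(u-K[0,2])/K[0,0]*d,(v-K[1,2])/K[1,1]*d,d],-1)
    return P@T[:3,:3].T+T[:3,3]
E
python3 - <<'E'
from h import *
for n in('side','top'):
    p,d,s=snap(n,n+'0'); K,T=c2w(n); print(n,T.round(3).tolist(),K.round(0).tolist(),(d>0).mean())
print(s)
E
```

```text
pics
side [[0.998, -0.037, 0.052, 0.459], [-0.063, -0.646, 0.76, -0.932], [0.005, -0.762, -0.648, 0.942], [0.0, 0.0, 0.0, 1.0]] [[423.0, 0.0, 283.0], [0.0, 423.0, 208.0], [0.0, 0.0, 1.0]] 0.9958928571428571
top [[0.127, -0.968, 0.215, 0.269], [-0.992, -0.125, 0.023, -0.022], [0.005, -0.216, -0.976, 1.246], [0.0, 0.0, 0.0, 1.0]] [[433.0, 0.0, 276.0], [0.0, 433.0, 207.0], [0.0, 0.0, 1.0]] 0.9957397959183674
{'t': 0.05, 'q': array([ 1.55907347e+00,  3.59336391e-01,  1.10616162e-02, -3.28960258e-04,
       -1.22406298e+00, -2.88080244e-01]), 'qd': array([-0.00175458,  0.00012938,  0.00052255,  0.00085123, -0.00136519,
        0.00068397]), 'joint_efforts': array([-1.71389216e-03, -5.84667313e+01,  2.94059533e+01,  7.02595979e+00,
        1.03166813e-02, -3.83510201e-05]), 'eef_pos': array([0.19925367, 0.64443789, 0.23366033]), 'ee_rot': array([ 3.14002688e+00, -1.41475288e-04, -2.99915015e-01]), 'force': array([ 0.57521835, -0.58780471, -0.50191975]), 'moment': array([0.02238284, 0.01024699, 0.01771579]), 'gripper_force': 0.0, 'width': 0.08755646527360628}
```

View pics/side0.png

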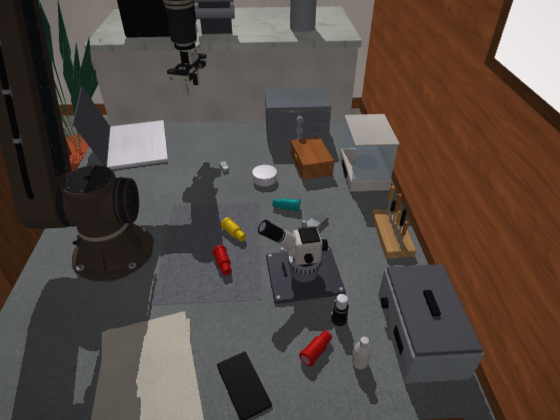

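View pics/top0.png

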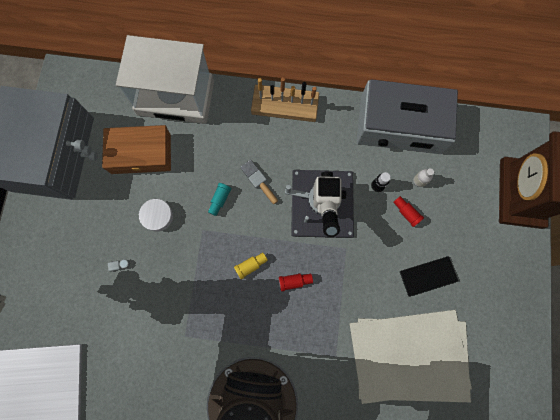

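The side view shows the microscope at about (302,260), with the black eyepiece at (270,230). In the top view the stand is at about (323,204), the collar post is near (289,190), and the tube points towards the robot. Next I'll measure these from depth and view an enlarged crop.

```bash
python3 - <<'E'
from h import *
z=np.load('pics/top0.npz');p,d=z['p'],z['d'];C=cloud('top',d)
a=p[155:250,275:370]; b=np.load('pics/side0.npz'); Cs=cloud('side',b['d']); bb=b['p'][205:305,255:355]
cv2.imwrite('pics/c1.png',np.hstack([cv2.resize(a,(400,400),interpolation=2),cv2.resize(bb,(400,400),interpolation=2)]))
# base plate: z 8..20mm
for nm,Q in(('top',C),('side',Cs)):
    near=(abs(Q[...,0]-.66)<.25)&(abs(Q[...,1]+.14)<.25)
    m=near&(Q[...,2]>.009)&(Q[...,2]<.02)
    n,l,st,ce=cv2.connectedComponentsWithStats(m.astype(np.uint8)); i=1+np.argmax(st[1:,4])
    q=Q[l==i]; r=cv2.minAreaRect((q[:,:2]*1000).astype(np.float32)); print(nm,'base',r,len(q),np.median(q[:,2]))
    m=near&(Q[...,2]>.155)&(Q[...,2]<.172); q=Q[m]; print('head',cv2.minAreaRect((q[:,:2]*1000).astype(np.float32)),len(q))
    m=near&(Q[...,2]>.172); q=Q[m]; print('eye',q.mean(0),q.min(0),q.max(0),len(q))
for v in range(180,202,2): print(v,[tuple((C[v,u]*1000).astype(int)) for u in range(284,312,3)])
E
```

```text
top base ((528.7372436523438, -92.75413513183594), (120.76899719238281, 100.98746490478516), 5.311730861663818) 960 0.014307392046025935
head ((703.017822265625, -73.80784606933594), (399.9244689941406, 76.00489044189453), 22.313323974609375) 650
eye [ 0.48187524 -0.13518013  0.2005832 ] [ 0.44553451 -0.15826542  0.17228902] [ 0.52960526 -0.11505015  0.22738641] 445
side base ((573.2200927734375, -129.33203125), (199.4118194580078, 182.63934326171875), 5.884186267852783) 2335 0.013735288763195741
head ((686.958251953125, -83.73118591308594), (435.50323486328125, 76.20565032958984), 22.363109588623047) 531
eye [ 0.48377653 -0.1457445   0.19704521] [ 0.44731816 -0.16119232  0.1720643 ] [ 0.53026053 -0.1203351   0.22327111] 404
180 [(np.int64(630), np.int64(-7), np.int64(0)), (np.int64(631), np.int64(-16), np.int64(-1)), (np.int64(631), np.int64(-25), np.int64(2)), (np.int64(629), np.int64(-34), np.int64(11)), (np.int64(630), np.int64(-43), np.int64(15)), (np.int64(631), np.int64(-51), np.int64(15)), (np.int64(633), np.int64(-60), np.int64(12)), (np.int64(632), np.int64(-69), np.int64(1
[... 4039 characters left out ...]
4(10)), (np.int64(576), np.int64(-58), np.int64(15)), (np.int64(579), np.int64(-67), np.int64(11)), (np.int64(579), np.int64(-75), np.int64(12)), (np.int64(566), np.int64(-81), np.int64(71)), (np.int64(565), np.int64(-89), np.int64(76))]
200 [(np.int64(569), np.int64(-15), np.int64(0)), (np.int64(569), np.int64(-24), np.int64(1)), (np.int64(572), np.int64(-33), np.int64(-4)), (np.int64(569), np.int64(-41), np.int64(13)), (np.int64(569), np.int64(-50), np.int64(14)), (np.int64(570), np.int64(-58), np.int64(15)), (np.int64(572), np.int64(-67), np.int64(14)), (np.int64(573), np.int64(-76), np.int64(15)), (np.int64(561), np.int64(-82), np.int64(67)), (np.int64(561), np.int64(-90), np.int64(72))]
```

View pics/c1.png

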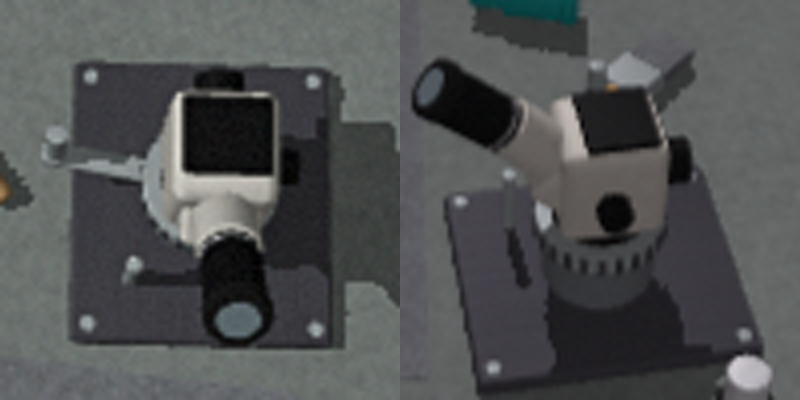

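The crop shows the post at top-view px (289,187) and the stop pillar at (307,218). From depth, the stand origin is near (0.573,-0.129) with yaw about 6°, and the post is near (0.578,-0.023), so q is about 0.37. The plan is to grip the post with the pads facing ±x and the tool leaning towards +y, then drag it round the arc to about (0.499,-0.054).

```bash
cat >> h.py <<'E'
def rot(ydir,zdir):
    z=np.array(zdir,float);z/=np.linalg.norm(z);y=np.array(ydir,float);y-=z*(y@z);y/=np.linalg.norm(y)
    return np.stack([np.cross(y,z),y,z],1)
def plan(pts,Rt,n,w,grasp=True):
    """rows through grasp points pts (list), n rows each, ending in orientation Rt (turn spread over all)"""
    s=arm.get_state(); R0=R.from_euler('xyz',s['ee_rot']); p0=s['eef_pos']; off=np.array([0,0,-.011]) if grasp else np.zeros(3)
    N=n*len(pts); rv=(R0.inv()*R.from_matrix(Rt)).as_rotvec()/N if Rt is not None else np.zeros(3)
    way=[p0+R0.apply(off)]+[np.array(p) for p in pts]; cur=p0;Rc=R0;k=0
    for i in range(len(pts)):
        for j in range(n):
            k+=1; Rn=Rc*R.from_rotvec(rv); tgt=way[i]+(way[i+1]-way[i])*(j+1)/n-Rn.apply(off)
            d=Rc.inv().apply(tgt-cur).round(4); r=np.degrees(rv).round(2)
            print(*r,*d,w,end=';\n'); cur=cur+Rc.apply(d);Rc=Rn
E
python3 - <<'E'
from h import *
b=np.load('pics/side0.npz');Cs=cloud('side',b['d'])
m=(np.hypot(Cs[...,0]-.578,Cs[...,1]+.023)<.03)&(Cs[...,2]>.085);print(Cs[m].mean(0),np.ptp(Cs[m],0),m.sum())
Rt=rot([-1,0,0],[0,-np.sin(.35),-np.cos(.35)])
plan([[.578,-.023,.20]],Rt,16,.0876)
E
```

```text
[ 0.58033386 -0.02730293  0.10841413] [0.01287931 0.01324851 0.02449568] 36
-0.79 1.08 4.5 0.0351 0.033 0.0028 0.0876;
-0.79 1.08 4.5 0.0376 0.0301 0.004 0.0876;
-0.79 1.08 4.5 0.0397 0.0271 0.0051 0.0876;
-0.79 1.08 4.5 0.0416 0.0238 0.0062 0.0876;
-0.79 1.08 4.5 0.0431 0.0204 0.0072 0.0876;
-0.79 1.08 4.5 0.0445 0.0168 0.0084 0.0876;
-0.79 1.08 4.5 0.0455 0.0132 0.0094 0.0876;
-0.79 1.08 4.5 0.0462 0.0095 0.0104 0.0876;
-0.79 1.08 4.5 0.0465 0.0057 0.0114 0.0876;
-0.79 1.08 4.5 0.0466 0.0019 0.0123 0.0876;
-0.79 1.08 4.5 0.0464 -0.002 0.0131 0.0876;
-0.79 1.08 4.5 0.0458 -0.0057 0.014 0.0876;
-0.79 1.08 4.5 0.0449 -0.0095 0.0147 0.0876;
-0.79 1.08 4.5 0.0437 -0.0131 0.0154 0.0876;
-0.79 1.08 4.5 0.0423 -0.0168 0.016 0.0876;
-0.79 1.08 4.5 0.0404 -0.0202 0.0165 0.0876;
```

Request:
move_arm --rows "-0.8 1.1 4.5 0.035 0.033 0.003 0.0876;-0.8 1.1 4.5 0.038 0.030 0.004 0.0876;-0.8 1.1 4.5 0.040 0.027 0.005 0.0876;-0.8 1.1 4.5 0.042 0.024 0.006 0.0876;-0.8 1.1 4.5 0.043 0.020 0.007 0.0876;-0.8 1.1 4.5 0.044 0.017 0.008 0.0876;-0.8 1.1 4.5 0.045 0.013 0.009 0.0876;-0.8 1.1 4.5 0.046 0.009 0.010 0.0876"

```text
t: 1.1
eef_pos: [0.3904, 0.309, 0.2137]
ee_rot: [3.083, -0.178, -0.927]
force: [-0.0, -0.0, -0.2]
width: 0.0881
gripper_force: 0.0
```

Request:
move_arm --rows "-0.8 1.1 4.5 0.046 0.006 0.011 0.0876;-0.8 1.1 4.5 0.046 0.002 0.012 0.0876;-0.8 1.1 4.5 0.046 -0.002 0.013 0.0876;-0.8 1.1 4.5 0.046 -0.006 0.014 0.0876;-0.8 1.1 4.5 0.045 -0.009 0.015 0.0876;-0.8 1.1 4.5 0.044 -0.013 0.015 0.0876;-0.8 1.1 4.5 0.042 -0.017 0.016 0.0876;-0.8 1.1 4.5 0.040 -0.020 0.016 0.0876"

```text
t: 2.1
eef_pos: [0.5781, -0.0251, 0.1942]
ee_rot: [-3.139, -0.356, -1.574]
force: [0.1, 0.4, 0.3]
width: 0.0872
gripper_force: 0.0
```

```bash
python3 - <<'E'
from h import *
p,d,s=snap('wrist','w1'); print(s['t'],s['eef_pos'],s['ee_rot'])
C=cloud('wrist',d,s)
m=(np.hypot(C[...,0]-.578,C[...,1]+.023)<.03)&(C[...,2]>.085)&(C[...,2]<.125)
v,u=np.nonzero(m);print(C[m].mean(0),np.ptp(C[m],0),m.sum(),u.mean() if len(u) else 0,v.mean() if len(v) else 0)
E
```

```text
2.1 [ 0.57808088 -0.02508389  0.19419041] [-3.13908493 -0.35575493 -1.57351536]
[ 0.58006481 -0.0233761   0.11420959] [0.01259364 0.01350315 0.03062517] 231 284.43722943722946 250.56277056277057
```

View pics/w1.png

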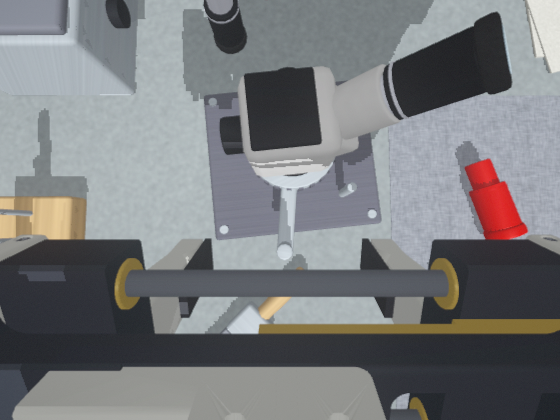

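The wrist view shows the post at (284,250), centred between the pads, and the pillar at (347,189). I'll descend and grip.

```bash
python3 - <<'E'
from h import *
plan([[.580,-.024,.102]],None,4,.0876)
E
```

```text
0.0 0.0 0.0 -0.009 -0.0002 0.0238 0.0876;
0.0 0.0 0.0 -0.009 -0.0001 0.0237 0.0876;
0.0 0.0 0.0 -0.009 -0.0002 0.0238 0.0876;
0.0 0.0 0.0 -0.009 -0.0002 0.0237 0.0876;
```

Request:
move_arm --rows "0 0 0 -0.009 0 0.024 0.0876;0 0 0 -0.009 0 0.024 0.0876;0 0 0 -0.009 0 0.024 0.0876;0 0 0 -0.009 0 0.023 0.05;0 0 0 0 0 0 0.01;0 0 0 0 0 0 0.01;0 0 0 0 0 0 0.01;0 0 0 0 0 0 0.01" --squeeze 12

```text
t: 3.15
eef_pos: [0.5782, -0.0226, 0.0937]
ee_rot: [-3.138, -0.354, -1.571]
force: [-1.2, 0.4, 0.3]
width: 0.0432
gripper_force: 0.0
```

```bash
python3 - <<'E'
from h import *
s=arm.get_state();print(s['eef_pos'],s['width'],s['gripper_force'])
g=s['eef_pos']-R.from_euler('xyz',s['ee_rot']).as_matrix()[:,2]*.011
o=np.array([.573,-.129]); a0=np.arctan2(*(g[:2]-o)[::-1]); a1=np.radians(5.9)+1.047+1.2
print(g,np.degrees(a0),np.degrees(a1),np.linalg.norm(g[:2]-o))
pts=[[*(o+.105*np.array([np.cos(a),np.sin(a)])),.102] for a in np.linspace(a0,a1,9)[1:]]
plan(pts,None,1,.01)
E
```

```text
[ 0.57824481 -0.02258386  0.09370481] 0.04315029988651187 0.0
[ 0.57820415 -0.01876762  0.10402153] 87.29702980624629 134.64361656589597 0.11035515425489521
0.0 0.0 0.0 0.0044 0.0111 0.0037 0.01;
0.0 0.0 0.0 0.0011 0.0108 0.0004 0.01;
0.0 0.0 0.0 0.0021 0.0106 0.0007 0.01;
0.0 0.0 0.0 0.0032 0.0103 0.0012 0.01;
0.0 0.0 0.0 0.0041 0.0099 0.0015 0.01;
0.0 0.0 0.0 0.0051 0.0094 0.0018 0.01;
0.0 0.0 0.0 0.0059 0.0088 0.0022 0.01;
0.0 0.0 0.0 0.0068 0.0081 0.0024 0.01;
```

Request:
move_arm --rows "0 0 0 0.004 0 0.002 0.005;0 0 0 0 0 0 0.005;0 0 0 0 0 0 0.005;0 0 0 0 0 0 0.005;0 0 0 0 0 0 0.005;0 0 0 0 0 0 0.005" --squeeze 12

```text
t: 3.9
eef_pos: [0.578, -0.0272, 0.0925]
ee_rot: [-3.139, -0.355, -1.571]
force: [0.6, -0.3, -0.4]
width: 0.0135
gripper_force: 12.0
```

Request:
move_arm --rows "0 0 0 0.001 0.011 0 0.005;0 0 0 0.001 0.011 0.0004 0.005;0 0 0 0.002 0.0106 0.0007 0.005;0 0 0 0.0032 0.0103 0.0012 0.005;0 0 0 0.004 0.010 0.0015 0.005;0 0 0 0 0 0 0.005"

```text
t: 4.65
eef_pos: [0.5233, -0.04, 0.0928]
ee_rot: [-3.14, -0.356, -1.572]
force: [-4.1, 5.1, 5.1]
width: 0.0137
gripper_force: 12.0
```

Request:
move_arm --rows "0 0 0 0.005 0.0094 0.0018 0.005;0 0 0 0.006 0.0088 0.002 0.005;0 0 0 0.0068 0.008 0.0024 0.005;0 0 0 0 0 0 0.005;0 0 0 0 0 0 0.005"

```text
t: 5.28
eef_pos: [0.4992, -0.0577, 0.093]
ee_rot: [-3.138, -0.354, -1.571]
force: [2.6, 4.1, -0.4]
width: 0.0138
gripper_force: 12.0
```

```bash
python3 - <<'E'
from h import *
s=arm.get_state()
g=s['eef_pos']-R.from_euler('xyz',s['ee_rot']).as_matrix()[:,2]*.011
v=g[:2]-[.573,-.129]; print(g,np.degrees(np.arctan2(v[1],v[0])),np.linalg.norm(v),s['force'],s['moment'])
E
```

```text
[ 0.49910978 -0.05390992  0.10328225] 134.53855823590814 0.10534839475778632 [ 2.55843646  4.12958587 -0.40751732] [ 2.89175517 -1.09391881  0.4707533 ]
```

Request:
move_arm --rows "0 0 0 0.002 0.002 0.0007 0.005;0 0 0 0.002 0.002 0.0007 0.005;0 0 0 0 0 0 0.005;0 0 0 0 0 0 0.005"

```text
t: 5.78
eef_pos: [0.499, -0.0584, 0.0933]
ee_rot: [-3.131, -0.348, -1.57]
force: [9.9, 15.7, -6.6]
width: 0.0134
gripper_force: 12.0
```

```bash
python3 - <<'E'
from h import *
s=arm.get_state()
g=s['eef_pos']-R.from_euler('xyz',s['ee_rot']).as_matrix()[:,2]*.011
v=g[:2]-[.573,-.129]; print(g,np.degrees(np.arctan2(v[1],v[0])),np.linalg.norm(v),s['force'],s['moment'])
p,d,s=snap('top','t2'); p2,d2,_=snap('side','s2')
cv2.imwrite('pics/c2.png',np.hstack([cv2.resize(p[155:250,275:370],(400,400),interpolation=2),cv2.resize(p2[205:305,230:330],(400,400),interpolation=2)]))
E
```

```text
[ 0.49889432 -0.05463222  0.10361989] 134.89885488191234 0.10498675382867532 [ 9.8694268  15.68534834 -6.56183913] [ 7.13079893 -2.97509706  1.32673128]
```

View pics/c2.png

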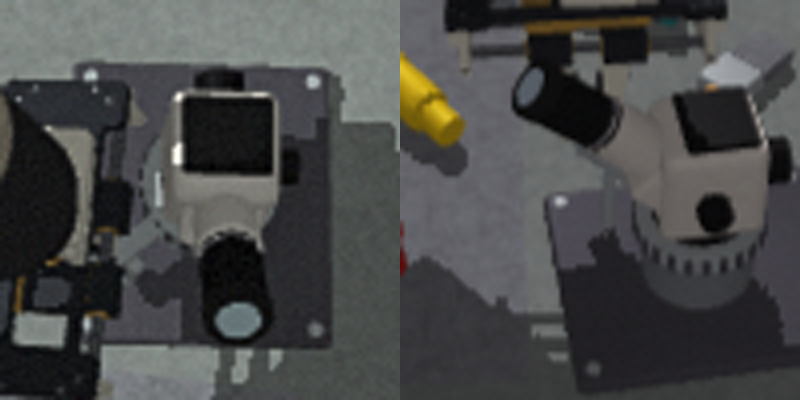

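The top crop shows the arm swung to the lower left towards the pillar at about (130,260). Force rose from 5 to 18 N with no movement, so the collar is at its stop. I'll release, retreat and measure the eyepiece from the earlier clouds.

Request:
move_arm --rows "0 0 0 0 0 0 0.03;0 0 0 0 0 0 0.05;0 0 0 0 0 0 0.0876;0 0 0 0 0 -0.02 0.0876;0 0 0 0 0 -0.04 0.0876;0 0 0 0 0 -0.05 0.0876;0 0 0 0 0 -0.05 0.0876;0 0 0 0 0 -0.05 0.0876"

```text
t: 6.88
eef_pos: [0.4932, 0.0104, 0.291]
ee_rot: [-3.141, -0.355, -1.571]
force: [0.4, 0.9, -0.4]
width: 0.0856
gripper_force: 0.0
```

```bash
python3 - <<'E'
from h import *
ax=np.array([-.995,-.103,0])
from scipy.optimize import least_squares
allp=[]
for f,n in(('top0','top'),('side0','side'),('w1','wrist')):
    z=np.load(f'pics/{f}.npz'); s=dict(eef_pos=z['pos'],ee_rot=z['rot'])
    C=cloud(n,z['d'],s); g=z['p'].max(-1)
    m=(abs(C[...,1]+.14)<.035)&(C[...,0]>.43)&(C[...,0]<.53)&(C[...,2]>.16)&(C[...,2]<.235)
    mk=cv2.erode((m&(g<60)).astype(np.uint8),np.ones((3,3)))>0; Q=C[mk]
    # cylinder fit r=.019
    def res(x):
        a=np.array([-np.sin(x[3])*np.cos(x[4]),-np.sin(x[3])*np.sin(x[4]),np.cos(x[3])]); e=Q-np.array([x[0],x[1],.185]); e=e-np.outer(e@a,a)
        return np.linalg.norm(e,axis=1)-.0195
    r=least_squares(res,[.49,-.138,0,.8,.1],loss='soft_l1',f_scale=.002)
    x=r.x; a=np.array([-np.sin(x[3])*np.cos(x[4]),-np.sin(x[3])*np.sin(x[4]),np.cos(x[3])]); t=(Q-[x[0],x[1],.185])@a
    print(f,len(Q),x[:2].round(4),np.degrees(x[3:]).round(1),'rms',np.sqrt(np.mean(r.fun**2)).round(4),'along',np.percentile(t,[1,99]).round(4))
print(arm.get_state()['eef_pos'],arm.get_state()['ee_rot'])
E
```

```text
top0 179 [ 0.4832 -0.1371] [46.8  4.4] rms 0.0014 along [-0.0143  0.0374]
side0 189 [ 0.4839 -0.1359] [47.6  8.5] rms 0.0016 along [-0.0184  0.0356]
w1 6794 [ 0.4833 -0.137 ] [46.6  4.6] rms 0.0009 along [-0.0247  0.0337]
[0.49315114 0.01042653 0.29104346] [-3.14082033 -0.35549573 -1.57136257]
```

```bash
cat >> h.py <<'E'
AZ=np.radians(5);d0=np.array([-np.cos(AZ),-np.sin(AZ),0]);yd=np.array([-np.sin(AZ),np.cos(AZ),0]);O=np.array([.4833,-.137,.185])
def Rtilt(t): return rot(yd,np.sin(np.radians(t))*d0+np.cos(np.radians(t))*np.array([0,0,-1]))
E
python3 - <<'E'
from h import *
Rt=Rtilt(20); print(arm.camera_model('wrist')['mount'].round(3).tolist())
plan([O-.12*Rt[:,2]],Rt,16,.0876)
E
```

```text
[[0.0, -0.961, -0.278, 0.075], [1.0, 0.0, -0.0, -0.0], [0.0, -0.278, 0.961, -0.15], [0.0, 0.0, 0.0, 1.0]]
-1.83 -0.02 4.98 0.0086 -0.0016 0.0034 0.0876;
-1.83 -0.02 4.98 0.0083 -0.0024 0.0034 0.0876;
-1.83 -0.02 4.98 0.0081 -0.0033 0.0032 0.0876;
-1.83 -0.02 4.98 0.0077 -0.004 0.0031 0.0876;
-1.83 -0.02 4.98 0.0073 -0.0048 0.0029 0.0876;
-1.83 -0.02 4.98 0.0068 -0.0055 0.0028 0.0876;
-1.83 -0.02 4.98 0.0063 -0.0062 0.0026 0.0876;
-1.83 -0.02 4.98 0.0057 -0.0068 0.0023 0.0876;
-1.83 -0.02 4.98 0.0051 -0.0073 0.0021 0.0876;
-1.83 -0.02 4.98 0.0043 -0.0078 0.0019 0.0876;
-1.83 -0.02 4.98 0.0037 -0.0082 0.0016 0.0876;
-1.83 -0.02 4.98 0.0029 -0.0085 0.0013 0.0876;
-1.83 -0.02 4.98 0.0021 -0.0088 0.001 0.0876;
-1.83 -0.02 4.98 0.0013 -0.009 0.0007 0.0876;
-1.83 -0.02 4.98 0.0004 -0.009 0.0005 0.0876;
-1.83 -0.02 4.98 -0.0003 -0.0091 0.0001 0.0876;
```

Request:
move_arm --rows "-1.83 0 5 0.0086 -0.0016 0.0034 0.0876;-1.83 0 5 0.0083 -0.0024 0.0034 0.0876;-1.83 0 5 0.0081 -0.0033 0.0032 0.0876;-1.83 0 5 0.0077 -0.004 0.0031 0.0876;-1.83 0 5 0.0073 -0.0048 0.003 0.0876;-1.83 0 5 0.0068 -0.0055 0.0028 0.0876;-1.83 0 5 0.0063 -0.0062 0.0026 0.0876;-1.83 0 5 0.0057 -0.0068 0.0023 0.0876"

```text
t: 7.88
eef_pos: [0.5063, -0.0629, 0.2875]
ee_rot: [-3.138, -0.354, -2.319]
force: [0.0, -0.3, 1.1]
width: 0.0876
gripper_force: 0.0
```

Request:
move_arm --rows "-1.83 0 5 0.0051 -0.0073 0.002 0.0876;-1.83 0 5 0.0043 -0.0078 0.002 0.0876;-1.83 0 5 0.0037 -0.0082 0.0016 0.0876;-1.83 0 5 0.003 -0.0085 0.0013 0.0876;-1.83 0 5 0.002 -0.0088 0.001 0.0876;-1.83 0 5 0.0013 -0.009 0.0007 0.0876;-1.83 0 5 0.0004 -0.009 0.0005 0.0876;-1.83 0 5 0 -0.009 0 0.0876"

```text
t: 8.88
eef_pos: [0.5202, -0.134, 0.286]
ee_rot: [-3.137, -0.351, -3.062]
force: [-0.2, 0.4, -0.6]
width: 0.0877
gripper_force: 0.0
```

```bash
python3 - <<'E'
from h import *
p,d,s=snap('wrist','w2'); print(s['t'],s['eef_pos'],s['ee_rot'],s['q'].round(2))
Rt=Rtilt(20); print((R.from_euler('xyz',s['ee_rot']).inv()*R.from_matrix(Rt)).as_rotvec(degrees=True))
C=cloud('wrist',d,s)
m=(abs(C[...,0]-.499)<.03)&(abs(C[...,1]+.054)<.025)&(C[...,2]>.085)&(C[...,2]<.125); print('post',C[m].mean(0),m.sum())
plan([O],Rt,6,.0876)
E
```

```text
8.875 [ 0.52022587 -0.1339616   0.28601718] [-3.13742051 -0.35136407 -3.06223806] [ 0.11  0.32  0.02 -0.01 -1.62 -1.6 ]
[-0.08351184 -0.13256572 -0.42552439]
post [ 0.49912288 -0.05440277  0.11048829] 169
-0.0 -0.02 -0.12 -0.0 0.0002 0.0198 0.0876;
-0.0 -0.02 -0.12 -0.0 0.0002 0.0197 0.0876;
-0.0 -0.02 -0.12 0.0 0.0003 0.0198 0.0876;
-0.0 -0.02 -0.12 0.0 0.0002 0.0198 0.0876;
-0.0 -0.02 -0.12 0.0 0.0002 0.0197 0.0876;
-0.0 -0.02 -0.12 0.0001 0.0002 0.0198 0.0876;
```

View pics/w2.png

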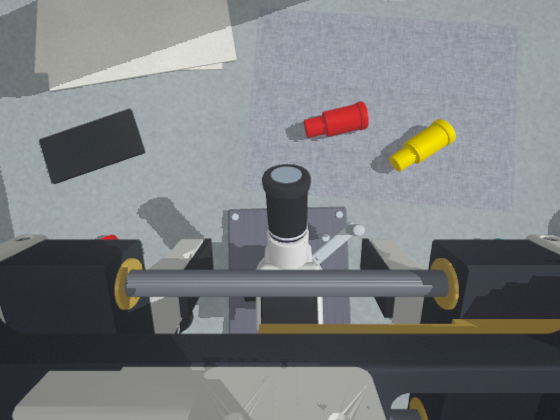

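The wrist view shows the eyepiece at (287,200), centred between the pads, and the locked post at (358,230), right beside the pillar at (326,238). I'll descend and grip.

Request:
move_arm --rows "0 0 0 0 0 0.025 0.0876;0 0 0 0 0 0.025 0.0876;0 0 0 0 0 0.025 0.0876;0 0 0 0 0 0.02 0.0876;0 0 0 0 0 0.015 0.0876;0 0 0 0 0.001 0.009 0.07;0 0 0 0 0 0 0.03;0 0 0 0 0 0 0.02" --squeeze 15

```text
t: 9.93
eef_pos: [0.4811, -0.1364, 0.1754]
ee_rot: [-3.137, -0.348, -3.058]
force: [0.3, 0.1, -0.2]
width: 0.063
gripper_force: 0.0
```

Request:
move_arm --rows "0 0 0 0 0 0 0.02;0 0 0 0 0 0 0.02;0 0 0 0 0 0 0.02;0 0 0 0 0 0 0.02;0 0 0 0 0 0 0.02;0 0 0 0 0 0 0.02" --squeeze 25

```text
t: 10.68
eef_pos: [0.4807, -0.1365, 0.175]
ee_rot: [-3.137, -0.349, -3.059]
force: [0.2, -0.1, 1.7]
width: 0.0375
gripper_force: 25.0
```

```bash
python3 - <<'E'
from h import *
s=arm.get_state(); Rc=R.from_euler('xyz',s['ee_rot']).as_matrix(); a=np.sin(np.radians(46))*d0+np.cos(np.radians(46))*np.array([0,0,1])
g=s['eef_pos']-.011*Rc[:,2]; print(g,s['force'],s['width']); print('axis in tool',Rc.T@a)
E
```

```text
[ 0.48444243 -0.13609062  0.18535557] [ 0.23384294 -0.13924133  1.65277536] 0.03750416347708559
axis in tool [ 0.91337016 -0.00499397 -0.4070995 ]
```

Request:
move_arm --rows "0 0 0 0.0041 0 -0.0019 0.02;0 0 0 0.0082 0 -0.0038 0.02;0 0 0 0.0082 0 -0.0038 0.02;0 0 0 0.0082 0 -0.0038 0.02;0 0 0 0.0082 0 -0.0038 0.02;0 0 0 0.0082 0 -0.0038 0.02" --squeeze 30

```text
t: 11.42
eef_pos: [0.4449, -0.1392, 0.2104]
ee_rot: [-3.137, -0.349, -3.059]
force: [0.7, 0.4, -1.6]
width: 0.0377
gripper_force: 30.0
```

Request:
move_arm --rows "0 0 0 0.0082 0 -0.0038 0.02;0 0 0 0.0082 0 -0.0038 0.02;0 0 0 0.0082 0 -0.0038 0.02;0 0 0 0.0082 0 -0.0038 0.02;0 0 0 0.0082 0 -0.0038 0.02;0 0 0 0.0082 0 -0.0038 0.02"

```text
t: 12.18
eef_pos: [0.4067, -0.1423, 0.2486]
ee_rot: [-3.137, -0.349, -3.059]
force: [-0.0, 0.3, -1.9]
width: 0.0374
gripper_force: 30.0
```

```bash
python3 - <<'E'
from h import *
s=arm.get_state(); g=s['eef_pos']-.011*R.from_euler('xyz',s['ee_rot']).as_matrix()[:,2]; print(g)
# level: axis 46.5 from vertical -> 90: tool tilt 20 -> 20-43.5
plan([g+[-.02,0,.075]],Rtilt(-23.5),12,.02)
E
```

```text
[ 0.41048608 -0.14193478  0.25892566]
-0.02 -3.62 -0.01 0.003 0.0001 -0.0053 0.02;
-0.02 -3.62 -0.01 0.0027 0.0001 -0.0056 0.02;
-0.02 -3.62 -0.01 0.0023 0.0002 -0.0057 0.02;
-0.02 -3.62 -0.01 0.0019 0.0001 -0.006 0.02;
-0.02 -3.62 -0.01 0.0016 0.0001 -0.006 0.02;
-0.02 -3.62 -0.01 0.0011 0.0001 -0.0063 0.02;
-0.02 -3.62 -0.01 0.0008 0.0002 -0.0063 0.02;
-0.02 -3.62 -0.01 0.0004 0.0001 -0.0064 0.02;
-0.02 -3.62 -0.01 -0.0001 0.0002 -0.0064 0.02;
-0.02 -3.62 -0.01 -0.0004 0.0001 -0.0065 0.02;
-0.02 -3.62 -0.01 -0.0009 0.0001 -0.0065 0.02;
-0.02 -3.62 -0.01 -0.0012 0.0002 -0.0065 0.02;
```

Request:
move_arm --rows "0 -3.62 0 0.003 0 -0.0053 0.02;0 -3.62 0 0.0027 0 -0.0056 0.02;0 -3.62 0 0.0023 0 -0.0057 0.02;0 -3.62 0 0.002 0 -0.006 0.02;0 -3.62 0 0.0016 0 -0.006 0.02;0 -3.62 0 0.0011 0 -0.0063 0.02"

```text
t: 12.92
eef_pos: [0.4008, -0.1426, 0.2855]
ee_rot: [-3.137, 0.032, -3.057]
force: [0.4, 0.4, -1.6]
width: 0.0373
gripper_force: 30.0
```

Request:
move_arm --rows "0 -3.62 0 0.0008 0 -0.0063 0.02;0 -3.62 0 0.0004 0 -0.0064 0.02;0 -3.62 0 0 0 -0.0064 0.02;0 -3.62 0 -0.0004 0 -0.0065 0.02;0 -3.62 0 -0.0009 0 -0.0065 0.02;0 -3.62 0 -0.0012 0 -0.0065 0.02;0 0 0 0 0 0 0.02;0 0 0 0 0 0 0.02"

```text
t: 13.92
eef_pos: [0.395, -0.143, 0.3235]
ee_rot: [-3.137, 0.408, -3.055]
force: [0.2, -1.0, -1.7]
width: 0.0376
gripper_force: 30.0
```

```bash
python3 - <<'E'
from h import *
s0=arm.get_state(); g=s0['eef_pos']-.011*R.from_euler('xyz',s0['ee_rot']).as_matrix()[:,2]; print(g,s0['force'])
ims=[]
for n in('side','wrist','top'):
    p,d,s=snap(n,n+'3'); C=cloud(n,d,s)
    m=(abs(C-(g))<[.065,.035,.045]).all(-1)&(p.max(-1)<70)
    m=cv2.erode(m.astype(np.uint8),np.ones((3,3)))>0; Q=C[m]; print(n,len(Q))
    if len(Q)>30:
        u,sv,vt=np.linalg.svd(Q-Q.mean(0),full_matrices=False); print(Q.mean(0),vt[0],sv)
    K,T=c2w(n,s); c=np.linalg.inv(T)@np.r_[g,1]; u,v=int(K[0,0]*c[0]/c[2]+K[0,2]),int(K[1,1]*c[1]/c[2]+K[1,2])
    u=min(max(u,66),493);v=min(max(v,66),353);ims.append(cv2.resize(p[v-65:v+65,u-65:u+65],(266,400)if 0 else (266,266)))
cv2.imwrite('pics/c3.png',np.hstack(ims))
z=np.load('pics/top3.npz');C=cloud('top',z['d']);m=(abs(C[...,0]-.499)<.04)&(abs(C[...,1]+.054)<.04)&(C[...,2]>.09)&(C[...,2]<.125);print('post',C[m].mean(0),m.sum())
E
```

```text
[ 0.39066044 -0.14329971  0.33360239] [ 0.18210261 -0.98815094 -1.69016159]
side 9
wrist 6341
[ 0.3614745  -0.14265959  0.35215248] [ 0.89968724 -0.24676855 -0.36009463] [1.94726599 1.29658361 0.91222563]
top 18
post [ 0.4976143  -0.05279731  0.11291599] 29
```

View pics/c3.png

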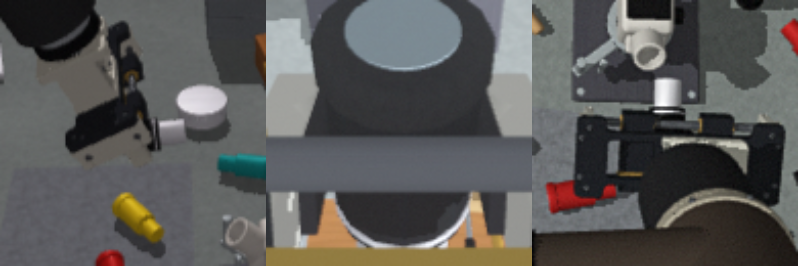

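The eyepiece is held with its silver barrel sticking out towards the stand. In the side crop at (170,132) it looks about level. I'll verify the angle numerically.

```bash
python3 - <<'E'
from h import *
g=np.array([.3907,-.1433,.3336])
for n in('side','top','wrist'):
    z=np.load(f'pics/{n}3.npz');s=dict(eef_pos=z['pos'],ee_rot=z['rot']);C=cloud(n,z['d'],s);p=z['p']
    e=C-g
    m=(abs(e[...,1])<.022)&(e[...,0]>.022)&(e[...,0]<.065)&(abs(e[...,2])<.04)&(p.max(-1)>100)
    Q=C[m]; print(n,'barrel',len(Q),Q.mean(0) if len(Q) else '')
    if len(Q)>20:
        u=np.polyfit(Q[:,0],Q[:,2],1);print(' slope dz/dx deg',np.degrees(np.arctan(u[0])),'top z',np.percentile(Q[:,2],95))
    m=(e[...,0]<-.025)&(e[...,0]>-.06)&(abs(e[...,1])<.03)&(abs(e[...,2])<.03)&(p.max(-1)>100);m=cv2.erode(m.astype(np.uint8),np.ones((5,5)))>0
    Q=C[m]
    if len(Q)>100: print(' face',len(Q),Q.mean(0),np.linalg.svd(Q-Q.mean(0),full_matrices=False)[2][2])
E
```

```text
side barrel 128 [ 0.43238011 -0.14711878  0.3432306 ]
 slope dz/dx deg -5.936115810379226 top z 0.34946962608576226
top barrel 177 [ 0.43241047 -0.13839336  0.34571336]
 slope dz/dx deg -0.3232217872138355 top z 0.3505459981368653
wrist barrel 103 [ 0.41755488 -0.14466326  0.34579193]
 slope dz/dx deg -20.744950780454857 top z 0.3510790552222525
 face 1175 [ 0.35539547 -0.14588278  0.33277174] [0.99581395 0.08062542 0.04305937]
```

```bash
python3 -c "
from station import arm
s=arm.get_state();print(abs(s['qd']).max(),s['gripper_force']);print(arm.job_done())"
```

```text
0.003679445564896671 29.997771084308624
the job is handed in; nothing more can be done
None
```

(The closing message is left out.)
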